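Pack a sprung levelling table with two spacers, pressing each one

TASK

Put the thick spacer from the storage block on the sprung table, both end notches over the two upright pintles, let go and press it down with closed fingers so that the table gives several millimetres, to feel that it lies flat; only then put the thin spacer on top of it in the same way, let go and press that one down too. The block's walls shut in the spacer's long sides and the pintles stand at its ends, so set it down on a clear spot of the bench and take it again across its width. Leave both flat on the risen table and do not disturb the other things.

Things in the scene. Friction and masses are not known exactly. Their poses are not given: they have to be found in the camera images.
- fixture: sprung levelling table, fixed to the bench: dark steel foot 62 x 112 x 6 mm (x, y, z), grey body 46 x 84 mm to 22 mm height, over it a sprung steel table. Origin on the bench under its centre, z up. Two upright steel pintles, 6 mm diameter, stand on its long (y) axis at y = +28 and -28 mm and rise through the table to 82 mm height; their last 5 mm taper.
- platen_top (a point): centre of the upper face of the sprung table (30 x 70 mm in the fixture's x, y; 7 mm thick), 40 mm above the bench at rest; it goes down with the table
- platen (a joint): travel of the sprung table in m: 0 at rest (up), grows as it is pressed straight down, stop at 0.009. The spring pushes up with 5.4 N at rest and 0.9 N more per mm; the spacers' weight (about 1.6 N with the table) does not move it. A press counts from 3 mm (about 7 N).
- block: grey plastic storage block, fixed to the bench, 54 x 86 mm (x, y), floor 8 mm above the bench. Origin on the bench under its centre. Walls 7 mm thick, 60 mm long (along y), 30 mm high, inner faces at x = +20 and -20 mm; at the ends (y = +-35.5 to +-41.5 mm) only low lips, top 11 mm above the bench. It holds the thick spacer; gripping is possible only at the spacer's ends.
- thick_spacer: thick aluminium spacer, 36 x 66 x 16 mm (x, y, z), about 0.1 kg; starts in the storage block. Origin at the centre of its underside. In the middle of each 36 mm end (y = +33 and -33 mm) is an open notch 10 mm wide (x) and 10 mm deep (y), through the full thickness. The same turned by half a turn.
- thin_spacer: thin aluminium spacer, the same outline and notches as the thick one but 10 mm thick, about 0.065 kg; lies flat on the open bench between the fixture and the block. Origin at the centre of its underside. The grey specimen case is fixed behind (from x = 0.58 m, y = 0.02 to 0.27 m) and the tall grinder to the right (y below about -0.12 m).
- specimen_1: bystander: mounted specimen, black disc 30 mm across, 18 mm high; origin at the centre of its underside
- specimen_5: bystander: mounted specimen, grey disc 30 mm across, 18 mm high; origin at the centre of its underside
- screw_cap_b: bystander: black ribbed screw cap, 36 mm across, 17 mm high; origin at the centre of its underside
- tape_roll: bystander: roll of beige tape lying flat, 76 mm across, 19 mm high; origin at the centre of its underside
- marker_black: bystander: felt marker, 138 mm long (its y axis), 17 mm thick; origin at the centre of its underside
- petri_dish: bystander: clear shallow dish, 63 mm across, 15 mm high; origin at the centre of its underside

How it is judged:
On the way, in this order (a step that is already met when the one before it is completed fails the run):
1. the thick spacer has been put on the table over the pintles and let go (z of thick_spacer in the frame of platen_top between -0.002 and 0.015 m and horizontal distance between thick_spacer and platen_top below 0.008 m and angle between the y axis of thick_spacer and the y axis of fixture, either way round below 0.2 rad and contact force between the fingers and thick_spacer below 0.2 N and value of joint platen below 0.0015 m and contact force between thin_spacer and thick_spacer below 0.05 N), for 0.2 s.
2. the thick spacer is pressed by the fingers, alone and flat, until the table has gone down 3 mm (z of thick_spacer in the frame of platen_top between -0.002 and 0.002 m and horizontal distance between thick_spacer and platen_top below 0.005 m and angle between the y axis of thick_spacer and the y axis of fixture, either way round below 0.14 rad and angle between thick_spacer's own z axis and vertical below 0.035 rad and value of joint platen above 0.003 m and contact force between the fingers and thick_spacer above 3 N and contact force between thin_spacer and thick_spacer below 0.05 N), for 0.1 s.
3. the thin spacer has been put on the thick one over the pintles and let go (z of thick_spacer in the frame of platen_top between -0.002 and 0.002 m and horizontal distance between thick_spacer and platen_top below 0.005 m and angle between the y axis of thick_spacer and the y axis of fixture, either way round below 0.14 rad and angle between thick_spacer's own z axis and vertical below 0.035 rad and z of thin_spacer in the frame of platen_top between 0.014 and 0.031 m and horizontal distance between thin_spacer and platen_top below 0.008 m and angle between the y axis of thin_spacer and the y axis of fixture, either way round below 0.2 rad and contact force between the fingers and thin_spacer below 0.2 N and value of joint platen below 0.0015 m), for 0.2 s.
4. the thin spacer is pressed by the fingers, flat, until the table has gone down 3 mm (z of thick_spacer in the frame of platen_top between -0.002 and 0.002 m and horizontal distance between each of thick_spacer, thin_spacer and platen_top below 0.005 m and angle between the y axis of each of thick_spacer, thin_spacer and the y axis of fixture, either way round below 0.14 rad and angle between each of thick_spacer, thin_spacer's own z axis and vertical below 0.035 rad and z of thin_spacer in the frame of platen_top between 0.014 and 0.018 m and value of joint platen above 0.003 m and contact force between the fingers and thin_spacer above 3 N), for 0.1 s.
At the end, for the whole second after the job is handed in: The thick spacer lies on the table and the thin one on the thick, each flat (height within 2 mm, tilt under 2 degrees), centred within 5 mm and in line within 8 degrees with both notches round the pintles, released and at rest, and the table is up again (within 1.5 mm) (z of thick_spacer in the frame of platen_top between -0.002 and 0.002 m and horizontal distance between each of thick_spacer, thin_spacer and platen_top below 0.005 m and angle between the y axis of each of thick_spacer, thin_spacer and the y axis of fixture, either way round below 0.14 rad and angle between each of thick_spacer, thin_spacer's own z axis and vertical below 0.035 rad and z of thin_spacer in the frame of platen_top between 0.014 and 0.018 m and value of joint platen below 0.0015 m and contact force between the fingers and thick_spacer below 0.2 N and contact force between the fingers and thin_spacer below 0.2 N and linear speed of each of thick_spacer, thin_spacer below 0.02 m/s); the robot touches nothing.
It fails at once if a listed bystander is pushed more than 3 cm (distance of any of specimen_1, specimen_5, screw_cap_b, tape_roll, marker_black, petri_dish from where it was at the start of the episode above 0.03 m).
It also fails if it takes over 72 s, if anything falls off the work surface, if the arm or the gripper's body presses on something with over 40 N, if the wrist force passes 120 N, or if a joint passes its speed limit or range.

ROBOT

A 7-joint arm with a two-finger parallel gripper is mounted at the origin on a cart in front of the work surface, level with it; the furniture and walls round the work are solid. World frame = base frame: x ahead of the robot, y to its left, z up, the work surface at z = 0. Lengths are in m, angles in rad, forces in N, time in s.
With the tool pointing down it reaches from about 0.35 to 0.9 m from the base axis. Payload 7.2 kg.
Tool frame: the origin (TCP) lies midway between the tips of the shut fingers; the grasp point (between the pads) lies robot.grip_depth behind it (robot.grip_depth is the distance from the TCP to the grasp point, in m); z points along the fingers, y is the line along which they close (so a half turn about z gives the same grasp; the last joint's range is limited). The gripper opens to 85 mm and grips with 20 to 120 N. Pads are 22 mm wide; open, the fingers measure 114 mm over their backs; the gripper's body (76 mm by 85 mm) begins 54 mm behind the grasp point. The pads swing forward as they close: fully open they stand 13 mm farther back than shut.
Start: joints at [1.273, 0.411, -0.013, 1.596, 0.006, 1.134, -0.082], TCP at [0.142, -0.609, 0.231] pointing down, gripper open.
Joint ranges: [-2.95, 2.95], [-0.29, 1.99], [-1.47, 1.44], [0.14, 2.54], [-1.03, 4.17], [0.13, 1.85], [-2.86, 2.86]. Speed limits (rad/s): [2.39, 2.39, 3.01, 3.01, 3.14, 3.14, 3.14].

INTERFACE

Orientations are given as a unit quaternion [x, y, z, w].
In Python, from plant import robot gives the robot as it stands.
- The arm moves only by the shell command python3 -m inch 'ROWS'. ROWS is JSON, one flat list of numbers, 5 for each row, row after row: the opening, from 0 (shut) to 1 (fully open), then the shift along the world's x, y, z in m, then the turn about the world's z in degrees. A call has exactly 5 rows; each row shifts and turns the commanded pose from where the row before left it; what a row does not reach is not made up. A row lasts 1/8 s, in which the tool goes at most 62.5 mm and 10.7 degrees, less where a joint would pass 70% of its speed; a pose out of reach is approached as far as the arm can. A call is refused whole if a number of a shift passes 0.0625 or a number of a turn 10.7, either way. A call with a gripper value outside its range is refused whole. The fingers move at their own pace and stop on an object; the grip force is fixed at half the most. Time passes only in rows, so rows that do not move let the fingers close, or fill a call up. It gives the time, the measured TCP pose, the force, the opening and the grip force at its end, in the units of the state.
- robot.sense(): the state, without advancing time (a new reading comes with each control period).
- robot.get_image(name): name is "scene" or "top" or "wrist"; returns a dict with "pixels" (384x512x3 uint8, red, green, blue), "mtx" (3x3 intrinsics, pixels), "D" ([k1, k2, p1, p2, k3] as OpenCV has them; the pictures are not rectified), "R" (3x3) and "t" (3): a world point X has camera coordinates R X + t. Camera axes: x right, y down, z forward; pixel columns grow to the right and rows downward; lengths in m; the calibration is good to about 2 mm. A picture is of the moment at which its call begins. There is no depth.
- robot.close_job(): hands the job in; it is judged then, once.
The state is a dict: "clock": time; "qpos": joint angles; "joint_vel": joint speeds; "joint_torque": joint torques, N m; "tcp_pos": TCP position; "ee_rot": TCP orientation; "ft_force": force on the tool from outside, world axes, zero at the start; "torque": the same for the moment, N m; "opening": opening from 0.0 (shut) to 1.0 (fully open); "grasp_force": force on a finger pad.
Only numpy, scipy, OpenCV 4.12 (cv2) and the standard library are available. Lean on these libraries where they do the work, as an engineer would, in place of code of your own. Each camera call takes 0.05 s, during which the arm holds its last target. There are 200 camera calls.

## Working session

There is one attempt and no reset: what is moved stays moved. The work goes in short steps, Python scripts to look and compute and a shell command to move; the robot and the scene stay as the last step left them, time stands still between calls to the robot, and variables do not carry over. Pictures are saved under pics/ and viewed, at most 10 in all, crops included, and the job is handed in when it is done.

```bash
mkdir -p pics; ls
cat > h.py <<'E'
import numpy as np, cv2
from plant import robot
def get(n):
    g=robot.get_image(n); return g
def proj(g,P):
    r,_=cv2.Rodrigues(np.array(g["R"])); return cv2.projectPoints(np.array(P,float).reshape(-1,1,3),r,np.array(g["t"],float),np.array(g["mtx"]),np.array(g["D"]))[0].reshape(-1,2)
def ray(g,px,z):
    u=cv2.undistortPoints(np.array(px,float).reshape(-1,1,2),np.array(g["mtx"]),np.array(g["D"])).reshape(-1,2)
    R=np.array(g["R"]);t=np.array(g["t"]).ravel();c=-R.T@t
    d=np.c_[u,np.ones(len(u))]@R
    return c+d*((z-c[2])/d[:,2])[:,None]
E
python3 - <<'E'
from h import *
import pickle
for n in("scene","top","wrist"):
    g=get(n);pickle.dump(g,open(n+".pkl","wb"))
    cv2.imwrite(f"pics/{n}0.png",cv2.cvtColor(g["pixels"],cv2.COLOR_RGB2BGR))
    R=np.array(g["R"]);print(n,-R.T@np.array(g["t"]).ravel(),R[2])
s=robot.sense();print(s,robot.grip_depth)
E
```

```text
pics
scene [0.10359065 1.07055101 0.76214006] [ 0.33578478 -0.71456387 -0.61371577]
top [0.25846884 0.25729235 1.33044559] [ 0.17749527  0.01408429 -0.98402086]
wrist [ 0.20613466 -0.59323711  0.37303855] [-0.25433023 -0.05742615 -0.96541098]
{'clock': 0.15, 'qpos': array([ 1.27278025,  0.41171556, -0.01270393,  1.59681929,  0.00561121,
        1.1343289 , -0.08217652]), 'joint_vel': array([-0.00134158, -0.00305661,  0.00125568, -0.00330563, -0.00043546,
       -0.00187528, -0.00065138]), 'joint_torque': array([ 1.86164994e-03, -6.01035404e+01,  6.83057047e-01, -2.99645573e+01,
        1.39271870e-02,  7.81295355e-03,  1.28895977e-06]), 'tcp_pos': array([ 0.14224889, -0.60821264,  0.23066   ]), 'ee_rot': array([ 9.93402603e-01,  1.14677315e-01, -1.20214846e-04, -6.05918181e-04]), 'ft_force': array([-0.06264463,  0.29834524, -0.00616177]), 'torque': array([ 0.01210036,  0.00014231, -0.00791015]), 'grasp_force': 0.0, 'opening': 0.9989115510482861} 0.0187
```

Run:
```python
import cv2
a=cv2.imread("pics/top0.png")
cv2.imwrite("pics/top0b.png",cv2.resize(a,(800,600),interpolation=cv2.INTER_CUBIC))
```

```text
(no output)
```

View pics/top0b.png

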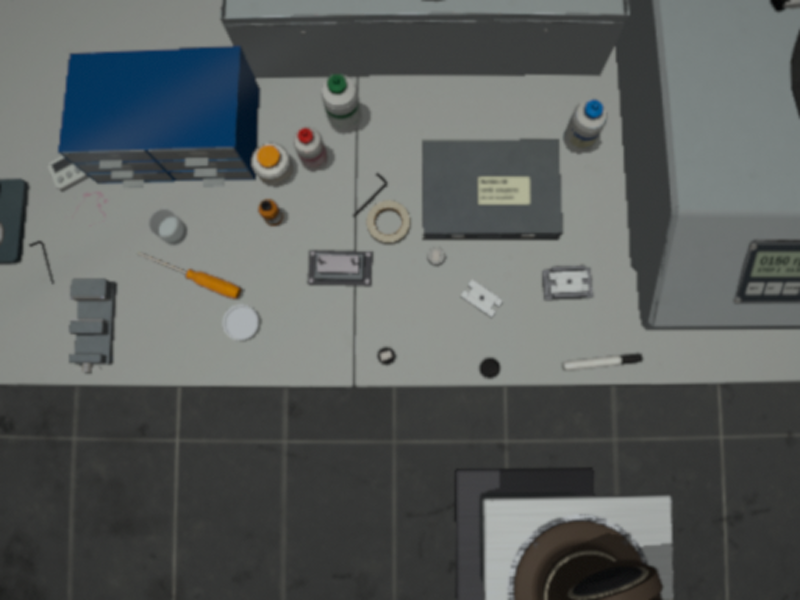

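View pics/scene0.png

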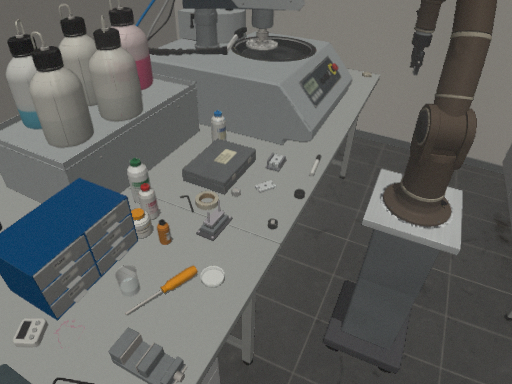

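Top view (800x600): fixture is at about (340,267), thin spacer at (482,298), block with thick spacer at (568,282). Clear bench lies between the fixture and the screw cap, and also right of the fixture. Next I measure contours.

Run:
```python
from h import *
import pickle
g=pickle.load(open("top.pkl","rb"));im=g["pixels"];gr=cv2.cvtColor(im,cv2.COLOR_RGB2GRAY)
def blob(x0,y0,x1,y1,f,z,minA=30):
    m=np.zeros(gr.shape,np.uint8);m[y0:y1,x0:x1]=f(gr[y0:y1,x0:x1].astype(int))*255
    for c in cv2.findContours(m,cv2.RETR_EXTERNAL,cv2.CHAIN_APPROX_NONE)[0]:
        if cv2.contourArea(c)<minA: continue
        P=ray(g,c.reshape(-1,2),z)[:,:2]
        (cx,cy),(w,h),a=cv2.minAreaRect((P*1000).astype(np.float32))
        b=cv2.boxPoints(((cx,cy),(w,h),a))
        e=max([b[1]-b[0],b[2]-b[1]],key=np.linalg.norm)
        print("A",cv2.contourArea(c),"px",c.mean(0).round(),"c",round(cx,1),round(cy,1),"size",round(w,1),round(h,1),"longaxis from y deg",round(np.degrees(np.arctan2(-e[0],e[1]))%180,1))
print("bench",np.median(gr[200:220,150:170]))
print("thin");blob(285,172,330,210,lambda a:a>205,0.010)
print("thick");blob(345,168,382,195,lambda a:a>190,0.024)
print("block");blob(340,165,385,198,lambda a:a<125,0.015)
print("fixture dark");blob(190,155,245,188,lambda a:a<110,0.006)
print("fixture table");blob(190,155,245,188,lambda a:a>125,0.040)
crops=[]
for (x0,y0,x1,y1) in((285,165,335,215),(338,155,388,205),(192,145,242,195)):
    crops.append(cv2.resize(im[y0:y1,x0:x1],(400,400),interpolation=cv2.INTER_NEAREST))
w=pickle.load(open("scene.pkl","rb"))["pixels"]
o=np.hstack(crops);o=cv2.resize(o,(798,266))
o=np.vstack([o,cv2.resize(w[140:250,180:330],(798,330))])
cv2.imwrite("pics/c1.png",o[...,::-1])
```

```text
bench 169.0
thin
thick
block
A 638.5 px [[363. 181.]] c 515.3 8.9 size 61.0 86.7 longaxis from y deg 2.6
fixture dark
A 854.5 px [[219. 171.]] c 547.8 402.5 size 111.9 89.2 longaxis from y deg 176.3
fixture table
A 173.5 px [[215. 169.]] c 546.9 403.7 size 67.0 27.3 longaxis from y deg 179.5
A 253.5 px [[238. 172.]] c 538.6 348.5 size 42.4 87.0 longaxis from y deg 89.6
A 417.0 px [[205. 171.]] c 539.3 425.5 size 95.8 87.3 longaxis from y deg 179.6
```

View pics/c1.png

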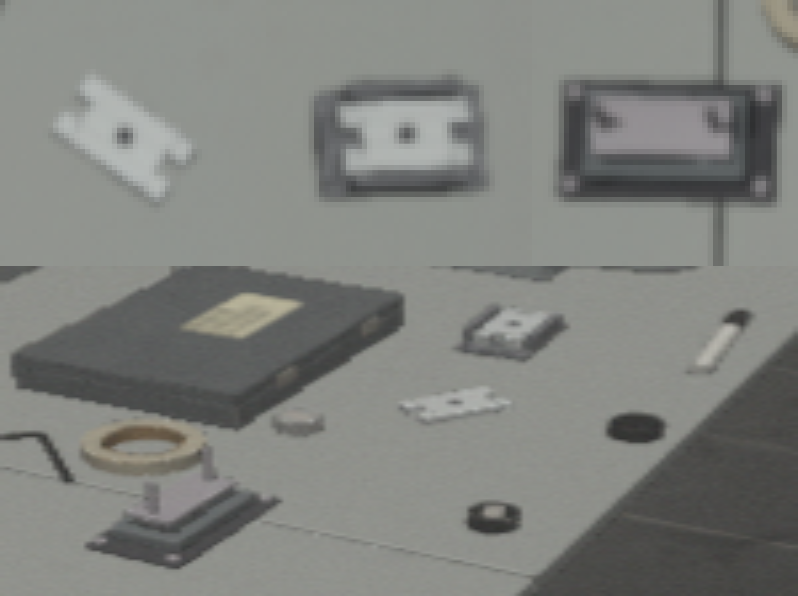

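The crops show both spacers with notches and centre holes clearly. The block is nearly aligned with y, the thin spacer is turned about 35°, and the fixture is nearly aligned.

```bash
cat >> h.py <<'E'
def blobs(g,box,f,z,minA=30,pr=True):
    x0,y0,x1,y1=box;gr=cv2.cvtColor(g["pixels"],cv2.COLOR_RGB2GRAY).astype(int)
    m=np.zeros(gr.shape,np.uint8);m[y0:y1,x0:x1]=f(gr[y0:y1,x0:x1])*255
    for c in cv2.findContours(m,cv2.RETR_EXTERNAL,cv2.CHAIN_APPROX_NONE)[0]:
        if cv2.contourArea(c)<minA: continue
        P=ray(g,c.reshape(-1,2),z)[:,:2]
        (cx,cy),(w,h),a=cv2.minAreaRect((P*1000).astype(np.float32))
        b=cv2.boxPoints(((cx,cy),(w,h),a)); e=max([b[1]-b[0],b[2]-b[1]],key=np.linalg.norm)
        print("A",cv2.contourArea(c),"px",c.mean(0).round().ravel(),"c",round(cx,1),round(cy,1),"size",round(w,1),round(h,1),"deg of y axis",round((np.degrees(np.arctan2(-e[0],e[1]))+90)%180-90,1))
def save(g,n,box=None,s=1):
    i=g["pixels"] if box is None else g["pixels"][box[1]:box[3],box[0]:box[2]]
    cv2.imwrite("pics/"+n,cv2.resize(i,None,fx=s,fy=s,interpolation=cv2.INTER_CUBIC)[...,::-1])
def st():
    from scipy.spatial.transform import Rotation as Ro
    s=robot.sense();y=Ro.from_quat(s["ee_rot"]).as_matrix()[:,1]
    print("t",round(s["clock"],2),"tcp",(s["tcp_pos"]*1000).round(1),"fingerline deg from world y",round((np.degrees(np.arctan2(-y[0],y[1]))+90)%180-90,2),"q7",s["qpos"][6].round(2),"F",s["ft_force"].round(1),"op",round(s["opening"],3),"grip",round(s["grasp_force"],1))
E
python3 - <<'E'
from h import *
import pickle
g=pickle.load(open("top.pkl","rb"))
print("thin");blobs(g,(285,165,335,215),lambda a:a>182,0.010)
print("thick");blobs(g,(338,155,388,205),lambda a:a>180,0.024)
g2=pickle.load(open("scene.pkl","rb"))
print("sc thin");blobs(g2,(250,178,280,195),lambda a:a>175,0.010)
print("sc thick");blobs(g2,(265,150,288,170),lambda a:a>175,0.024)
st()
E
```

```text
thin
thick
sc thin
sc thick
t 0.15 tcp [ 142.2 -608.2  230.7] fingerline deg from world y 13.17 q7 -0.08 F [-0.1  0.3 -0. ] op 0.999 grip 0.0
```

```bash
python3 -m inch '[1,0.034,0.0513,0,-2, 1,0.034,0.0513,0,-2, 1,0.034,0.0513,0,-2, 1,0.034,0.0513,0,-2, 1,0.034,0.0513,0,-2]' && python3 -m inch '[1,0.034,0.0513,0,-1, 1,0,0.062,0,0, 1,0,0.062,0,0, 1,0,0.062,0,0, 1,0,0.062,0,0]' && python3 -m inch '[1,0,0.062,0,0, 1,0.057,0,0,0, 1,0.057,0,0,0, 1,0.056,0,0,0, 1,0,0,0,0]'
python3 - <<'E'
from h import *
import pickle
st();g=get("wrist");pickle.dump(g,open("w1.pkl","wb"));save(g,"w1.png")
g=pickle.load(open("top.pkl","rb"))
print("thin");blobs(g,(285,165,335,215),lambda a:a>165,0.010)
print("thick");blobs(g,(338,155,388,205),lambda a:a>162,0.024)
g2=pickle.load(open("scene.pkl","rb"))
print("sc thin");blobs(g2,(250,178,280,195),lambda a:a>165,0.010)
E
```

```text
clock: 0.78
tcp_pos: [0.3131, -0.3503, 0.2313]
ee_rot: [1.0, 0.027, 0.0, 0.0]
ft_force: [1.0, 0.3, 0.3]
opening: 1.002
grasp_force: 0.0
clock: 1.4
tcp_pos: [0.346, -0.0509, 0.2315]
ee_rot: [1.0, 0.019, 0.0, 0.0]
ft_force: [1.4, 0.4, 0.3]
opening: 0.995
grasp_force: 0.0
clock: 2.02
tcp_pos: [0.519, 0.0093, 0.2298]
ee_rot: [1.0, 0.019, -0.001, -0.001]
ft_force: [-0.7, -0.4, -0.5]
opening: 1.002
grasp_force: 0.0
t 2.02 tcp [519.    9.3 229.8] fingerline deg from world y 2.14 q7 -1.8 F [-0.7 -0.4 -0.5] op 1.002 grip 0.0
thin
A 211.0 px [308. 190.] c 491.1 157.3 size 62.1 32.7 deg of y axis -34.6
thick
A 176.0 px [364. 180.] c 516.3 6.2 size 59.7 30.1 deg of y axis -0.4
sc thin
A 58.5 px [267. 185.] c 491.9 158.2 size 60.1 32.9 deg of y axis -34.2
```

View pics/w1.png

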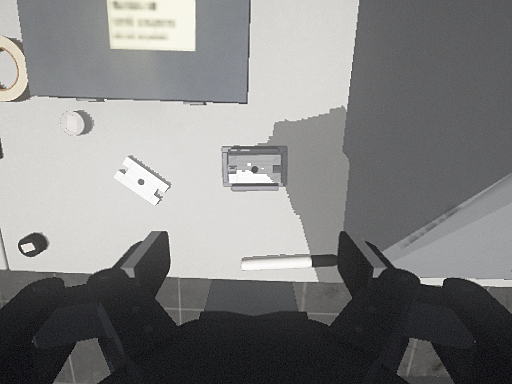

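The wrist view shows the block at about (255,168), with the thick spacer's hole at (255,170) partly in shadow. The thin spacer is at (142,180). I refine with a crop and print the hole position.

Run:
```python
from h import *
import pickle
g=pickle.load(open("w1.pkl","rb"));save(g,"w1c.png",(215,135,295,200),8)
gr=cv2.cvtColor(g["pixels"],cv2.COLOR_RGB2GRAY)
print("thin");blobs(g,(105,145,180,215),lambda a:a>222,0.010)
print(gr[160:164,140:150:3].tolist(),gr[200,200])
for px in([255,170],[142,181]): print(ray(g,[px],0.024 if px[0]>200 else .010))
R=np.array(g["R"]);print(-R.T@np.array(g["t"]).ravel())
```

```text
thin
A 1192.0 px [148. 179.] c 493.8 154.2 size 71.2 45.8 deg of y axis -34.5
[[228, 221, 221, 220], [169, 221, 221, 220], [149, 227, 219, 220], [136, 228, 221, 220]] 218
[[0.51459666 0.00764356 0.024     ]]
[[0.49140956 0.15710123 0.01      ]]
[0.58474258 0.01152327 0.3722113 ]
```

View pics/w1c.png

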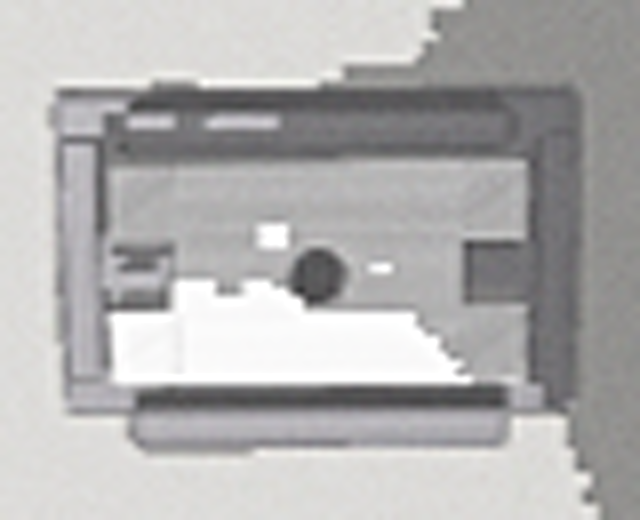

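The crop shows the thick spacer's corners at about (110,158), (528,158), (528,385) and (113,383), with the hole at (317,275). I convert them.

Run:
```python
from h import *
import pickle
g=pickle.load(open("w1.pkl","rb"))
c=np.array([[109,158],[528,158],[528,385],[112,383],[317,275]])/8+np.array([215,135])-0.44
P=ray(g,c,.024)[:,:2]*1000;print(P.round(1),P[:4].mean(0))
a=lambda v:np.degrees(np.arctan2(-v[0],v[1]))
print(a(P[0]-P[1]),a(P[3]-P[2]),np.linalg.norm(P[0]-P[1]),np.linalg.norm(P[0]-P[3]))
```

```text
[[533.2  41.7]
 [535.6 -23.3]
 [499.4 -25.5]
 [497.2  40.7]
 [515.9   8.7]] [516.34236816   8.38621448]
2.1187469974542483 1.8506836130032096 65.01628325334961 35.97644597440175
```

```bash
python3 -m inch '[1,-0.003,-0.001,-0.06,0, 1,0,0,-0.06,0, 1,0,0,-0.06,0, 1,0,0,-0.03,0, 1,0,0,-0.012,0]'
python3 - <<'E'
from h import *
st()
E
```

```text
clock: 2.7
tcp_pos: [0.5115, 0.0081, 0.0082]
ee_rot: [1.0, 0.019, -0.001, 0.0]
ft_force: [0.3, 0.4, -0.0]
opening: 1.002
grasp_force: 0.0
t 2.7 tcp [511.5   8.1   8.2] fingerline deg from world y 2.19 q7 -2.01 F [ 0.3  0.4 -0. ] op 1.002 grip 0.0
```

```bash
python3 -m inch '[1,0.003,0,-0.001,0, 0.6,0,0,0,0, 0.6,0,0,0,0, 0.6,0,0,0,0, 0.6,0,0,0,0]'
python3 - <<'E'
from h import *
st()
E
```

```text
clock: 3.32
tcp_pos: [0.5176, 0.0083, 0.0105]
ee_rot: [1.0, 0.019, 0.002, 0.0]
ft_force: [-2.0, 0.5, 10.0]
opening: 0.744
grasp_force: 63.2
t 3.33 tcp [517.6   8.3  10.5] fingerline deg from world y 2.17 q7 -2.01 F [-2.   0.5 10. ] op 0.744 grip 63.2
```

```bash
python3 -m inch '[0.6,0,0,0.03,0, 0.6,0,0,0.05,0, 0.6,0,0,0,0, 0.6,-0.010,0.05,0,0, 0.6,-0.011,0.051,0,0]' && python3 -m inch '[0.6,-0.011,0.051,0,-2, 0.6,-0.01,0.051,0,0, 0.6,-0.01,0.051,0,0, 0.6,0,0,0,0, 0.6,0,0,0,0]'
python3 - <<'E'
from h import *
import pickle
st();g=get("wrist");pickle.dump(g,open("w2.pkl","wb"));save(g,"w2.png")
E
```

```text
clock: 3.95
tcp_pos: [0.4953, 0.1094, 0.0885]
ee_rot: [1.0, 0.018, 0.001, 0.0]
ft_force: [0.2, 0.4, -0.1]
opening: 0.741
grasp_force: 66.4
clock: 4.58
tcp_pos: [0.4642, 0.2616, 0.088]
ee_rot: [1.0, 0.002, -0.0, 0.001]
ft_force: [0.0, -1.1, -1.1]
opening: 0.745
grasp_force: 66.4
t 4.58 tcp [464.2 261.6  88. ] fingerline deg from world y 0.19 q7 -2.48 F [ 0.  -1.1 -1.1] op 0.745 grip 66.4
```

View pics/w2.png

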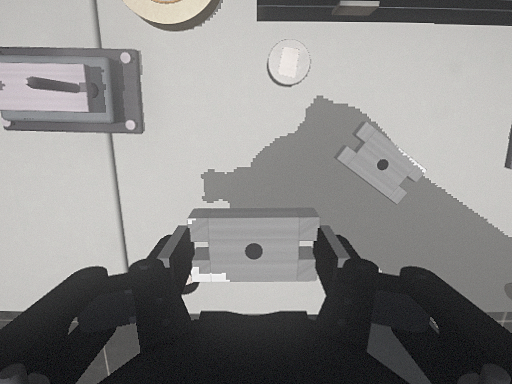

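The thick spacer is held flat at both ends, with its hole at (254,251). The spot below is clear, with the screw cap peeking out at (190,285).

```bash
python3 -m inch '[0.6,0,0,-0.04,0, 0.6,0,0,-0.034,0, 0.6,0,0,-0.006,0, 0.6,0,0,-0.004,0, 0.6,0,0,-0.002,0]' && python3 -m inch '[0.6,0,0,0,0, 0.6,0,0,0,0, 1,0,0,0,0, 1,0,0,0,0, 1,0,0,0,0]'
python3 - <<'E'
from h import *
st()
E
```

```text
clock: 5.25
tcp_pos: [0.4652, 0.2623, 0.0033]
ee_rot: [1.0, 0.001, 0.001, -0.0]
ft_force: [0.2, -0.7, -1.5]
opening: 0.741
grasp_force: 66.4
clock: 5.88
tcp_pos: [0.4644, 0.2623, 0.0024]
ee_rot: [1.0, 0.001, 0.0, -0.0]
ft_force: [-0.3, -0.3, 0.1]
opening: 1.004
grasp_force: 0.0
t 5.88 tcp [464.4 262.3   2.4] fingerline deg from world y 0.17 q7 -2.57 F [-0.3 -0.3  0.1] op 1.004 grip 0.0
```

```bash
python3 -m inch '[1,0,0,0.06,0, 1,0,0,0.06,0, 1,0.018,0.033,0.05,0, 1,0.018,0.033,0.02,0, 1,0,0,0,0]'
python3 - <<'E'
from h import *
import pickle
st();g=get("wrist");pickle.dump(g,open("w3.pkl","wb"));save(g,"w3.png")
print(proj(g,[[.547,.403,.04],[.464,.262,.016],[.547,.431,.082],[.547,.375,.082]]).round())
E
```

```text
clock: 6.5
tcp_pos: [0.5013, 0.3313, 0.1942]
ee_rot: [1.0, 0.002, 0.001, -0.002]
ft_force: [-0.2, -0.5, 0.5]
opening: 0.998
grasp_force: 0.0
t 6.5 tcp [501.3 331.3 194.2] fingerline deg from world y 0.28 q7 -2.47 F [-0.2 -0.5  0.5] op 0.998 grip 0.0
[[185. 133.]
 [312. 202.]
 [143. 136.]
 [205. 136.]]
```

View pics/w3.png

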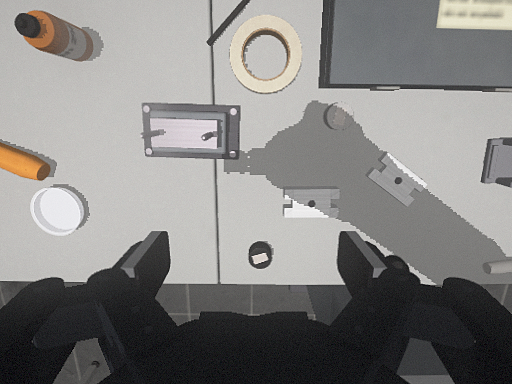

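The wrist view shows the fixture at about (190,131), the thick spacer flat on the bench with its hole at (311,204), and the thin spacer at (398,180). Now I fit the fixture numerically and check the bias on the spacer.

```bash
cat > fx.py <<'E'
from h import *
import pickle,sys
g=pickle.load(open(sys.argv[1],"rb"));x0,y0,x1,y1=box=tuple(map(int,sys.argv[2].split(",")))
im=g["pixels"].astype(int)
def rect(m,z,name,minA):
    m=cv2.morphologyEx(m.astype(np.uint8)*255,cv2.MORPH_CLOSE,np.ones((5,5)))
    full=np.zeros(im.shape[:2],np.uint8);full[y0:y1,x0:x1]=m[y0:y1,x0:x1]
    for c in cv2.findContours(full,cv2.RETR_EXTERNAL,cv2.CHAIN_APPROX_NONE)[0]:
        if cv2.contourArea(c)<minA: continue
        P=ray(g,c.reshape(-1,2),z)[:,:2]*1000
        (cx,cy),(w,h),a=cv2.minAreaRect(P.astype(np.float32));b=cv2.boxPoints(((cx,cy),(w,h),a));e=max([b[1]-b[0],b[2]-b[1]],key=np.linalg.norm)
        print(name,"c",round(cx,1),round(cy,1),"size",round(w,1),round(h,1),"deg",round((np.degrees(np.arctan2(-e[0],e[1]))+90)%180-90,1))
gr=im.mean(2)
rect(gr<130,.006,"foot z6",800)
rect((im[...,0]-im[...,1]>6)&(gr>150),.040,"table z40",300)
E
python3 fx.py w3.pkl 136,96,248,166
python3 - <<'E'
from h import *
import pickle
g=pickle.load(open("w3.pkl","rb"))
im=g["pixels"].astype(int)
for r in range(100,162,4): print(r,im[r,140:246:5].mean(1).round().astype(int).tolist())
print("RG",(im[132,140:246:5,0]-im[132,140:246:5,1]).tolist())
save(g,"w3c.png",(136,98,246,162),7)
E
```

```text
foot z6 c 546.1 401.1 size 78.5 122.5 deg 0.3
table z40 c 542.5 408.4 size 74.4 37.7 deg -1.6
100 [194, 194, 196, 192, 193, 192, 196, 195, 195, 193, 195, 195, 197, 194, 189, 188, 193, 196, 197, 197, 194, 196]
104 [199, 121, 126, 123, 122, 112, 98, 93, 90, 89, 93, 117, 133, 144, 135, 142, 171, 186, 207, 212, 202, 196]
108 [194, 200, 113, 129, 131, 121, 115, 115, 111, 111, 108, 111, 115, 111, 108, 114, 114, 113, 106, 115, 142, 195]
112 [196, 153, 143, 154, 152, 147, 142, 140, 135, 134, 119, 124, 123, 122, 116, 109, 105, 80, 176, 210, 148, 199]
116 [196, 127, 147, 157, 162, 158, 152, 153, 148, 150, 148, 151, 151, 155, 150, 151, 150, 107, 115, 106, 144, 197]
120 [196, 128, 207, 206, 208, 210, 217, 220, 217, 220, 219, 214, 216, 208, 201, 211, 104, 112, 112, 114, 154, 199]
124 [195, 127, 179, 209, 205, 208, 211, 212, 213, 216, 213, 213, 213, 216, 218, 223, 122, 108, 116, 114, 212, 198]
128 [193, 124, 157, 206, 213, 209, 207, 208, 213, 215, 215, 212, 216, 215, 215, 222, 96, 110, 116, 110, 208, 197]
132 [202, 125, 124, 128, 151, 128, 207, 210, 209, 215, 217, 213, 214, 227, 107, 136, 101, 106
[... 191 characters left out ...]
10, 212, 214, 138, 218, 225, 99, 100, 106, 109, 207, 197]
144 [195, 117, 117, 203, 201, 206, 206, 208, 213, 206, 212, 210, 215, 215, 214, 226, 98, 97, 108, 110, 210, 199]
148 [190, 111, 131, 153, 155, 151, 155, 150, 154, 158, 134, 146, 143, 163, 196, 228, 153, 108, 107, 111, 210, 199]
152 [194, 103, 206, 124, 129, 120, 118, 111, 113, 111, 122, 130, 130, 131, 135, 132, 136, 90, 220, 112, 136, 211]
156 [197, 191, 131, 115, 102, 109, 112, 112, 112, 110, 109, 109, 107, 109, 112, 103, 104, 80, 109, 92, 136, 134]
160 [199, 194, 202, 197, 199, 197, 196, 197, 198, 198, 199, 199, 202, 199, 203, 85, 202, 136, 137, 130, 131, 130]
RG [0, 2, 4, 4, 6, 4, 9, 12, 11, 9, 7, 8, 8, 8, 4, 7, -2, -2, 3, 4, 1, 3]
```

View pics/w3c.png

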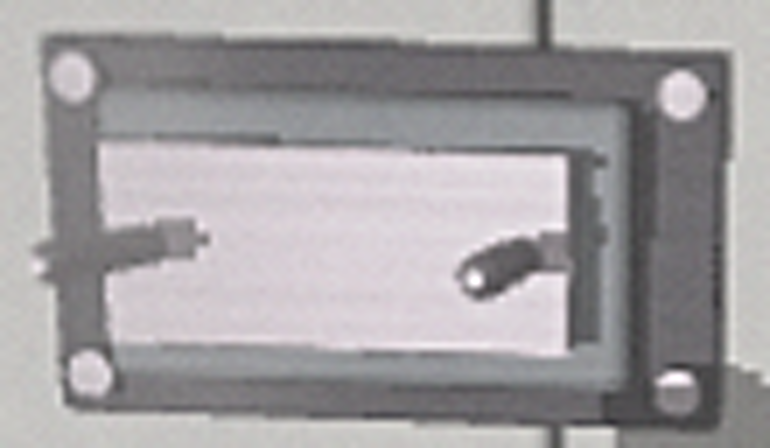

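The crop shows table corners (100,141), (568,152), (568,353), (110,344), pintle tips (40,265) and (478,280), and screws (73,77), (682,94), (678,390), (90,372). Casting rays at their heights.

Run:
```python
from h import *
import pickle
g=pickle.load(open("w3.pkl","rb"))
def cv(c,z): return ray(g,(np.array(c)+.5)/7-.5+np.array([136,98]),z)[:,:2]*1000
a=lambda v:round((np.degrees(np.arctan2(-v[0],v[1]))+90)%180-90,2)
T=cv([[100,141],[568,152],[568,353],[110,344]],.04);print("table",T.mean(0),a(T[0]-T[1]),a(T[3]-T[2]),np.linalg.norm(T[0]-T[1]),np.linalg.norm(T[0]-T[3]))
S=cv([[73,77],[682,94],[678,390],[90,372]],.007);print("screws",S.mean(0),a(S[0]-S[1]),a(S[3]-S[2]),np.linalg.norm(S[0]-S[1]),np.linalg.norm(S[0]-S[3]))
P=cv([[40,265],[478,280]],.081);print("pintle tips",P,P.mean(0),a(P[0]-P[1]),np.linalg.norm(P[0]-P[1]))
P=cv([[183,238],[556,250]],.04);print("pintle bases",P,P.mean(0),a(P[0]-P[1]),np.linalg.norm(P[0]-P[1]))
F=cv([[45,36],[728,54],[716,428],[64,403]],.006);print("foot",F.mean(0),a(F[0]-F[1]),np.linalg.norm(F[0]-F[1]),np.linalg.norm(F[0]-F[3]))
gr=g["pixels"].mean(2);m=gr[196:212,303:320]<75;ys,xs=np.nonzero(m);print("hole px",xs.mean()+303,ys.mean()+196,m.sum(),ray(g,[[xs.mean()+303,ys.mean()+196]],.015)*1000)
save(g,"w3s.png",(272,180,352,226),10)
```

```text
table [546.5708592  404.83437268] -1.23 -0.95 68.92129421803759 29.78021039355018
screws [546.48254554 405.59484291] -1.48 -1.56 98.85403361003493 47.89032721145906
pintle tips [[547.17789429 433.09426378]
 [545.38380312 376.59464636]] [546.2808487  404.84445507] -1.82 56.528095069161
pintle bases [[548.0838045  427.59866782]
 [546.45462107 372.08445805]] [547.26921278 399.84156293] -1.68 55.53811056011544
foot [546.67575527 404.58569927] -1.4 110.66832210223222 59.74029390432289
hole px 311.25 203.6875 16 [[462.10119414 262.40493385  15.        ]]
```

View pics/w3s.png

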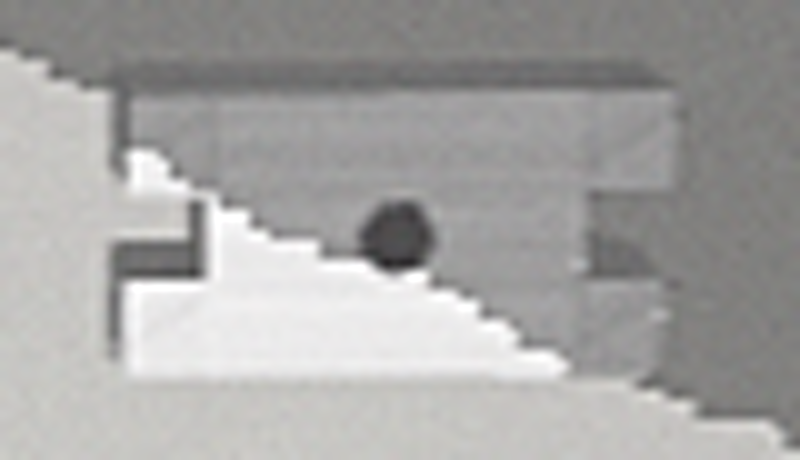

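The spacer crop shows its corners centred at (398,234) and the hole at (397,235). It lies square on the bench, and its measured y agrees with the set-down y of 262.3, so the wrist calibration is good. Fixture is at about (546.5, 404.9), -1.5°. Next I regrasp across the width.

```bash
python3 -m inch '[0.7,-0.009,-0.016,-0.02,10, 0.7,-0.01,-0.017,-0.02,10, 0.7,-0.009,-0.017,-0.02,10, 0.7,-0.009,-0.016,-0.02,10, 0.7,0,0,-0.02,10]' && python3 -m inch '[0.7,0,0,-0.01,10, 0.7,0,0,-0.01,10, 0.7,0,0,-0.01,10, 0.7,0,0,0,10, 0.7,0,0,0,0]'
python3 - <<'E'
from h import *
import pickle
st();g=pickle.load(open("w3.pkl","rb"));print(ray(g,[[311.3,203.05]],.016)*1000)
E
```

```text
clock: 7.18
tcp_pos: [0.4618, 0.2589, 0.0905]
ee_rot: [0.905, 0.426, -0.002, 0.001]
ft_force: [1.4, -0.2, 0.7]
opening: 0.699
grasp_force: 0.0
clock: 7.8
tcp_pos: [0.4622, 0.2607, 0.0611]
ee_rot: [0.707, 0.708, -0.001, -0.0]
ft_force: [0.1, 0.3, 0.2]
opening: 0.702
grasp_force: 0.0
t 7.8 tcp [462.2 260.7  61.1] fingerline deg from world y -89.92 q7 -1.16 F [0.1 0.3 0.2] op 0.702 grip 0.0
[[463.22645589 262.60512448  16.        ]]
```

```bash
python3 -m inch '[0.7,0.001,0.0015,-0.04,0, 0.7,0,0,-0.017,0, 0.7,0,0,0,0, 0.2,0,0,0,0, 0.2,0,0,0,0]' && python3 -m inch '[0.2,0,0,0,0, 0.2,0,0,0,0, 0.2,0,0,0,0, 0.2,0,0,0,0, 0.2,0,0,0,0]'
python3 - <<'E'
from h import *
st()
E
```

```text
clock: 8.43
tcp_pos: [0.4649, 0.2643, 0.0066]
ee_rot: [0.706, 0.708, 0.001, 0.0]
ft_force: [-1.7, -0.2, 4.9]
opening: 0.401
grasp_force: 60.2
clock: 9.05
tcp_pos: [0.4649, 0.2642, 0.0066]
ee_rot: [0.706, 0.708, 0.001, 0.0]
ft_force: [-2.7, -0.4, 6.9]
opening: 0.401
grasp_force: 60.5
t 9.05 tcp [464.9 264.2   6.6] fingerline deg from world y -89.85 q7 -1.24 F [-2.7 -0.4  6.9] op 0.401 grip 60.5
```

```bash
python3 -m inch '[0.2,0,0,0.05,0, 0.2,0,0,0.06,0, 0.2,0.027,0.047,0,-1.6, 0.2,0.027,0.048,0,0, 0.2,0.0275,0.0475,0,0]' && python3 -m inch '[0.2,0,0,0,0, 0.2,0,0,0,0, 0.2,0,0,0,0, 0.2,0,0,0,0, 0.2,0,0,0,0]'
python3 - <<'E'
from h import *
import pickle
st();g=get("wrist");pickle.dump(g,open("w4.pkl","wb"));save(g,"w4.png")
g=get("scene");pickle.dump(g,open("s4.pkl","wb"))
E
```

```text
clock: 9.68
tcp_pos: [0.5473, 0.4071, 0.1163]
ee_rot: [0.716, 0.698, 0.001, 0.0]
ft_force: [0.5, 0.1, 0.1]
opening: 0.399
grasp_force: 60.4
clock: 10.3
tcp_pos: [0.5461, 0.4055, 0.1156]
ee_rot: [0.716, 0.698, 0.0, 0.0]
ft_force: [0.2, -0.2, -0.2]
opening: 0.398
grasp_force: 60.4
t 10.3 tcp [546.1 405.5 115.6] fingerline deg from world y 88.53 q7 -1.19 F [ 0.2 -0.2 -0.2] op 0.398 grip 60.4
```

Run:
```python
from h import *
import pickle
g=pickle.load(open("w4.pkl","rb"));gr=g["pixels"].mean(2)
c=proj(g,[[.5461,.4037,.125]])[0];print("exp hole",c)
x,y=c.round().astype(int)
print(gr[y-14:y+15:2,x-14:x+15:2].astype(int))
# end-faces along world y: column through notch-free parts x=+-12mm
th=np.radians(-1.5);yv=np.array([-np.sin(th),np.cos(th),0]);xv=np.array([np.cos(th),np.sin(th),0])
C=np.array([.5461,.4037,.125])
for ox in(-.010,.010,0,-.012):
    s=np.arange(-.045,.046,.0015);p=proj(g,C+ox*xv+s[:,None]*yv)
    v=cv2.remap(gr.astype(np.float32),p[:,0].astype(np.float32),p[:,1].astype(np.float32),cv2.INTER_LINEAR).ravel()
    print(ox,[(round(a*1000,1),int(b)) for a,b in zip(s,v)])
```

```text
exp hole [254.12323748 247.91125553]
[[155 150 151 152 149 152 150 154 157 156 155 153 153 151 155]
 [149 149 153 152 154 149 151 158 155 156 153 153 150 144 153]
 [149 148 149 149 148 149 157 154 154 158 159 153 152 147 155]
 [152 150 150 154 155 155 108 120 143 159 153 153 151 147 152]
 [151 150 149 159  77  67  76  66  72  71 162 149 151 149 156]
 [145 150 157  76  71  68  74  77  68  74  81 160 149 150 154]
 [148 154 144  63  72  75  76  72  73  75  69 124 147 153 160]
 [151 150 144  68  71  74  75  72  75  67  71 128 151 148 154]
 [152 147 146  61  69  72  74  74  74  71  63 142 148 153 151]
 [148 148 158  95  70  76  73  74  71  68  88 153 151 151 154]
 [153 145 150 159  91  59  68  68  69  77 161 154 147 147 154]
 [150 144 147 155 152 162 134 137 167 161 158 146 149 149 156]
 [148 147 148 151 151 152 152 159 155 156 155 152 148 148 153]
 [150 150 154 150 148 151 150 151 155 157 149 153 146 149 155]
 [147 146 150 149 152 149 147 157 157 156 154 149 148 145 155]]
-0.01 [(np.float64(-45.0), 30), (np.float64(-43.5), 28), (np.float64(-42.0), 37), (np.float64(-40.5), 31), (np.float6
[... 5351 characters left out ...]
49), (np.float64(4.5), 153), (np.float64(6.0), 152), (np.float64(7.5), 154), (np.float64(9.0), 156), (np.float64(10.5), 152), (np.float64(12.0), 154), (np.float64(13.5), 153), (np.float64(15.0), 153), (np.float64(16.5), 152), (np.float64(18.0), 146), (np.float64(19.5), 186), (np.float64(21.0), 230), (np.float64(22.5), 205), (np.float64(24.0), 228), (np.float64(25.5), 230), (np.float64(27.0), 229), (np.float64(28.5), 223), (np.float64(30.0), 224), (np.float64(31.5), 231), (np.float64(33.0), 164), (np.float64(34.5), 122), (np.float64(36.0), 120), (np.float64(37.5), 136), (np.float64(39.0), 135), (np.float64(40.5), 135), (np.float64(42.0), 133), (np.float64(43.5), 134), (np.float64(45.0), 135)]
```

View pics/w4.png

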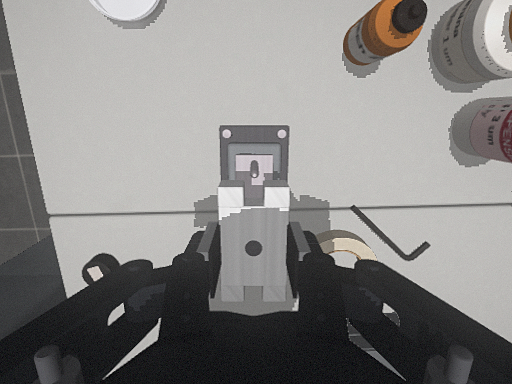

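The last picture shows the spacer held square with its hole at (254,248), its upper notch near (254,195), and the far pintle in line with it at (254,170). In-hand offset is about -1.5 mm in y and 0 in x. I check the pintle numerically in this same view.

Run:
```python
from h import *
import pickle
g=pickle.load(open("w4.pkl","rb"));gr=g["pixels"].mean(2)
for z in(.082,.06,.04): print(z,proj(g,[[.5472,.4329,z]]))
print(gr[156:186:2,240:270:2].astype(int))
```

```text
0.082 [[254.38382931 175.15988378]]
0.06 [[254.22289132 168.55081309]]
0.04 [[254.10347169 163.64780262]]
[[211 209 209 208 205 212 210 207 207 211 210 202 206 208 205]
 [204 201 204 201 202 203 204 203 201 209 204 198 201 198 198]
 [202 208 202 197 197 209 172 115 188 211 200 195 197 199 196]
 [204 203 203 205 197 192 102 109  94 214 206 196 199 198 196]
 [202 205 200 199 202 153 106 109 101 168 205 201 196 201 194]
 [204 206 199 203 202 160 106 107 106 147 201 198 202 199 195]
 [202 203 202 202 206 129 107 110 109 137 203 199 202 201 196]
 [213 216 214 209 218 130 114 120 109 143 207 195 199 201 199]
 [123 128 128 125 126 119 125 128 118 124 207 197 210 210 205]
 [130 133 127 130 132 105 140 221 150 118 209 202 114 130 124]
 [129 134 127 126 132 128 110 227 108 184 201 199 112 132 131]
 [125 130 133 125 133 127 211 175 204 206 200 197 186 127 131]
 [125 120 128 128 130 126 215 201 199 201 202 192 152 114 117]
 [121 122 110 128 129 126 207 196 200 203 202 184 114 120 119]
 [126 119 110 128 128 129 213 208 211 215 212 191 121 121 125]]
```

Far pintle's tip matches the fixture estimate to 0.3 mm. Nudging by +1 mm and lowering.

```bash
python3 -m inch '[0.2,0.0004,0.001,-0.01,0, 0.2,0,0,-0.01,0, 0.2,0,0,-0.005,0, 0.2,0,0,-0.006,0, 0.2,0,0,-0.005,0]' && python3 -m inch '[0.2,0,0,-0.003,0, 0.2,0,0,-0.002,0, 0.2,0,0,0,0, 0.2,0,0,0,0, 0.2,0,0,0,0]'
python3 - <<'E'
from h import *
st()
E
```

```text
clock: 11.02
tcp_pos: [0.5462, 0.4072, 0.0788]
ee_rot: [0.716, 0.698, -0.0, -0.0]
ft_force: [1.0, 0.6, -0.7]
opening: 0.4
grasp_force: 60.4
clock: 11.65
tcp_pos: [0.5463, 0.4073, 0.0745]
ee_rot: [0.716, 0.698, 0.0, 0.0]
ft_force: [-0.8, 0.3, -0.9]
opening: 0.397
grasp_force: 60.4
t 11.65 tcp [546.3 407.3  74.5] fingerline deg from world y 88.56 q7 -1.21 F [-0.8  0.3 -0.9] op 0.397 grip 60.4
```

```bash
python3 -m inch '[0.2,0,0,-0.008,0, 0.2,0,0,-0.008,0, 0.2,0,0,-0.007,0, 0.2,0,0,-0.003,0, 0.2,0,0,0,0]' && python3 -m inch '[0.2,0,0,-0.001,0, 0.2,0,0,0,0, 0.2,0,0,0,0, 0.2,0,0,0,0, 0.2,0,0,0,0]'
```

```text
clock: 12.28
tcp_pos: [0.5461, 0.4071, 0.0479]
ee_rot: [0.716, 0.698, -0.0, -0.0]
ft_force: [-0.4, 0.9, -0.4]
opening: 0.401
grasp_force: 60.4
clock: 12.9
tcp_pos: [0.5462, 0.4072, 0.0473]
ee_rot: [0.716, 0.698, 0.0, 0.0]
ft_force: [0.5, 0.3, -1.0]
opening: 0.401
grasp_force: 60.4
```

```bash
python3 -m inch '[0.7,0,0,0,0, 0.7,0,0,0,0, 0.7,0,0,0,0, 0.7,0,0,0.02,0, 0.7,0,-0.002,0.015,0]' && python3 -m inch '[0,0,0,0,0, 0,0,0,0,0, 0,0,0,0,0, 0,0,0,0,0, 0,0,0,0,0]'
python3 - <<'E'
from h import *
import pickle
st();g=get("wrist");pickle.dump(g,open("w5.pkl","wb"));gr=g["pixels"].mean(2)
th=np.radians(-1.5);yv=np.array([-np.sin(th),np.cos(th),0]);xv=np.array([np.cos(th),np.sin(th),0])
C=np.array([.5465,.405,.056])
for ox in(-.014,.012):
    s=np.arange(.014,.042,.001);p=proj(g,C+ox*xv+s[:,None]*yv)
    v=cv2.remap(gr.astype(np.float32),p[:,0].astype(np.float32),p[:,1].astype(np.float32),cv2.INTER_LINEAR).ravel()
    print(ox,[(int(round(a*1000)),int(b)) for a,b in zip(s,v)])
s=np.arange(-.024,.025,.001);p=proj(g,C+.027*yv+s[:,None]*xv)
v=cv2.remap(gr.astype(np.float32),p[:,0].astype(np.float32),p[:,1].astype(np.float32),cv2.INTER_LINEAR).ravel()
print("across",[(int(round(a*1000)),int(b)) for a,b in zip(s,v)])
E
```

```text
clock: 13.52
tcp_pos: [0.5464, 0.4059, 0.0843]
ee_rot: [0.716, 0.698, 0.001, -0.0]
ft_force: [-0.3, 0.1, 0.3]
opening: 0.707
grasp_force: 0.0
clock: 14.15
tcp_pos: [0.5461, 0.4052, 0.0819]
ee_rot: [0.716, 0.698, -0.0, -0.0]
ft_force: [-0.4, 0.2, -0.3]
opening: -0.0
grasp_force: 0.0
t 14.15 tcp [546.1 405.2  81.9] fingerline deg from world y 88.57 q7 -1.21 F [-0.4  0.2 -0.3] op -0.0 grip 0.0
-0.014 [(14, 236), (15, 235), (16, 236), (17, 236), (18, 237), (19, 237), (20, 236), (21, 236), (22, 237), (23, 207), (24, 235), (25, 234), (26, 232), (27, 234), (28, 236), (29, 235), (30, 236), (31, 233), (32, 233), (33, 218), (34, 113), (35, 120), (36, 130), (37, 156), (38, 141), (39, 148), (40, 148), (41, 149), (42, 148)]
0.012 [(14, 159), (15, 159), (16, 249), (17, 237), (18, 237), (19, 237), (20, 237), (21, 239), (22, 237), (23, 221), (24, 235), (25, 234), (26, 231), (27, 227), (28, 228), (29, 229), (30, 235), (31, 235), (32, 233), (33, 197), (34, 117), (35, 122), (36, 190), (37, 204), (38, 88), (39, 144), (40, 146), (41, 145), (42, 148)]
across [(-24, 129), (-23, 103), (-22, 106), (-21, 104), (-20, 105), (-19, 103), (-18, 207), (-17, 235), (-16, 234), (-15, 234), (-14, 234), (-13, 234), (-12, 233), (-11, 229), (-10, 227), (-9, 229), (-8, 231), (-7, 233), (-6, 205), (-5, 105), (-4, 152), (-3, 125), (-2, 111), (-1, 111), (0, 114), (1, 111), (2, 97), (3, 156), (4, 141), (5, 209), (6, 238), (7, 234), (8, 234), (9, 234), (10, 236), (11, 233), (12, 227), (13, 226), (14, 231), (15, 231), (16, 234), (17, 191), (18, 110), (19, 97), (20, 107), (21, 104), (22, 100), (23, 114), (24, 194)]
```

```bash
python3 -m inch '[0,0,0,-0.012,0, 0,0,0,-0.01,0, 0,0,0,-0.004,0, 0,0,0,-0.003,0, 0,0,0,-0.003,0]' && python3 -m inch '[0,0,0,-0.002,0, 0,0,0,-0.001,0, 0,0,0,0,0, 0,0,0,0,0, 0,0,0,0,0]'
```

```text
clock: 14.82
tcp_pos: [0.5459, 0.4048, 0.0508]
ee_rot: [0.716, 0.698, -0.0, 0.0]
ft_force: [-2.4, -4.4, 10.0]
opening: 0.004
grasp_force: 4.6
clock: 15.45
tcp_pos: [0.546, 0.4048, 0.0484]
ee_rot: [0.716, 0.698, -0.0, 0.0]
ft_force: [-3.6, -4.3, 11.3]
opening: 0.001
grasp_force: 5.5
```

```bash
python3 -m inch '[0,0,0,0.03,0, 0,0,0,0.055,0, 1,-0.011,-0.0495,0,10, 1,-0.011,-0.0495,0,10, 1,-0.011,-0.0495,0,10]' && python3 -m inch '[1,-0.011,-0.0495,0,10, 1,-0.0105,-0.0496,0,10, 1,0,0,-0.03,7, 1,0,0,0,0, 1,0,0,0,0]'
python3 - <<'E'
from h import *
import pickle
st();g=get("wrist");pickle.dump(g,open("w6.pkl","wb"));gr=g["pixels"].mean(2)
c=proj(g,[[.4915,.1572,.010]])[0];x,y=c.round().astype(int);print(c)
a=gr[y-12:y+13,x-14:x+15];m=a<100;ys,xs=np.nonzero(m);q=[xs.mean()+x-14,ys.mean()+y-12];print(m.sum(),q,ray(g,[q],.010)*1000)
g=get("top");pickle.dump(g,open("t6.pkl","wb"))
E
```

```text
clock: 16.08
tcp_pos: [0.513, 0.2554, 0.1323]
ee_rot: [0.508, 0.861, 0.0, 0.0]
ft_force: [0.6, -0.3, 0.1]
opening: 0.634
grasp_force: 0.0
clock: 16.7
tcp_pos: [0.4919, 0.159, 0.1031]
ee_rot: [0.297, 0.955, 0.001, 0.0]
ft_force: [0.2, -0.6, 0.3]
opening: 0.999
grasp_force: 0.0
t 16.7 tcp [491.9 159.  103.1] fingerline deg from world y -34.5 q7 -0.09 F [ 0.2 -0.6  0.3] op 0.999 grip 0.0
[251.11923653 192.29684904]
74 [np.float64(252.06756756756755), np.float64(190.3918918918919)] [[490.55213756 158.85639996  10.        ]]
```

```bash
python3 -m inch '[1,-0.001,0,-0.05,0, 1,0,0,-0.04,0, 1,0,0,-0.011,0, 1,0,0,0,0, 0.6,0,0,0,0]' && python3 -m inch '[0.6,0,0,0,0, 0.6,0,0,0,0, 0.6,0,0,0,0, 1,0,0,0,0, 1,0,0,0,0]'
python3 - <<'E'
from h import *
st()
E
```

```text
clock: 17.42
tcp_pos: [0.4917, 0.1584, 0.0028]
ee_rot: [0.296, 0.955, 0.001, 0.001]
ft_force: [0.9, 0.5, -0.1]
opening: 0.818
grasp_force: 0.0
clock: 18.05
tcp_pos: [0.4914, 0.1576, 0.0023]
ee_rot: [0.296, 0.955, 0.0, 0.001]
ft_force: [0.3, 0.1, -0.9]
opening: 0.989
grasp_force: 0.0
t 18.05 tcp [491.4 157.6   2.3] fingerline deg from world y -34.46 q7 -0.22 F [ 0.3  0.1 -0.9] op 0.989 grip 0.0
```

```bash
python3 -m inch '[1,0,0,0.05,0, 0.7,0,0,0.02,-10, 0.7,0,0,0,-10, 0.7,0,0,0,-10, 0.7,0,0,0,-10]' && python3 -m inch '[0.7,0,0,0,-10, 0.7,0,0,0,-10, 0.7,0,0,0,-10, 0.7,0,0,0,-10, 0.7,0,0,0,-10]' && python3 -m inch '[0.7,0,0,0,0, 0.7,0,0,0,0, 0.7,0,0,0,0, 0.7,0,0,0,0, 0.7,0,0,0,0]'
python3 - <<'E'
from h import *
import pickle
st();g=get("wrist");pickle.dump(g,open("w7.pkl","wb"));gr=g["pixels"].mean(2)
c=proj(g,[[.4912,.1576,.010]])[0];x,y=c.round().astype(int);print(c)
a=gr[y-14:y+15,x-14:x+15];m=a<100;ys,xs=np.nonzero(m);q=[xs.mean()+x-14,ys.mean()+y-14];print(m.sum(),q,ray(g,[q],.0095)*1000)
E
```

```text
clock: 18.68
tcp_pos: [0.4908, 0.1575, 0.0716]
ee_rot: [0.607, 0.795, 0.0, 0.0]
ft_force: [0.3, 0.5, 0.4]
opening: 0.699
grasp_force: 0.0
clock: 19.3
tcp_pos: [0.4907, 0.1577, 0.0715]
ee_rot: [0.886, 0.464, 0.0, -0.0]
ft_force: [1.2, 0.9, -0.6]
opening: 0.701
grasp_force: 0.0
clock: 19.92
tcp_pos: [0.4907, 0.1575, 0.0712]
ee_rot: [0.885, 0.466, -0.0, -0.0]
ft_force: [0.1, -0.3, -0.3]
opening: 0.699
grasp_force: 0.0
t 19.93 tcp [490.7 157.5  71.2] fingerline deg from world y 55.59 q7 -1.47 F [ 0.1 -0.3 -0.3] op 0.699 grip 0.0
[254.21160204 201.97845578]
76 [np.float64(253.0263157894737), np.float64(191.71052631578948)] [[494.96110435 164.67122447   9.5       ]]
```

Run:
```python
from h import *
import pickle
g=pickle.load(open("w7.pkl","rb"));gr=g["pixels"].mean(2).astype(np.float32)
th=np.radians(-34.5);yv=np.array([-np.sin(th),np.cos(th),0]);xv=np.array([np.cos(th),np.sin(th),0])
C=np.array([.4909,.1575,.010])
def line(o,d,s):
    p=proj(g,o+s[:,None]*d).astype(np.float32);v=cv2.remap(gr,p[:,0].copy(),p[:,1].copy(),cv2.INTER_LINEAR).ravel().astype(int)
    print(p[0].round(),p[-1].round(),dict(zip((s*1000).round().astype(int).tolist(),v.tolist())))
for ox in(-.012,0,.012): line(C+ox*xv,yv,np.arange(-.046,.047,.001))
line(C+.012*yv,xv,np.arange(-.026,.027,.001))
cv2.imwrite("pics/w7t.png",gr)
```

```text
[239. 257.] [237. 141.] {-46: 132, -45: 175, -44: 125, -43: 125, -42: 125, -41: 134, -40: 123, -39: 135, -38: 130, -37: 148, -36: 194, -35: 155, -34: 124, -33: 123, -32: 147, -31: 138, -30: 155, -29: 161, -28: 146, -27: 128, -26: 128, -25: 129, -24: 130, -23: 152, -22: 157, -21: 156, -20: 162, -19: 161, -18: 160, -17: 157, -16: 159, -15: 160, -14: 158, -13: 158, -12: 159, -11: 157, -10: 159, -9: 158, -8: 158, -7: 159, -6: 160, -5: 159, -4: 162, -3: 159, -2: 161, -1: 159, 0: 161, 1: 160, 2: 164, 3: 160, 4: 230, 5: 242, 6: 237, 7: 237, 8: 236, 9: 236, 10: 237, 11: 237, 12: 236, 13: 238, 14: 237, 15: 238, 16: 239, 17: 239, 18: 238, 19: 238, 20: 238, 21: 237, 22: 239, 23: 238, 24: 239, 25: 239, 26: 239, 27: 239, 28: 239, 29: 239, 30: 240, 31: 238, 32: 226, 33: 241, 34: 241, 35: 242, 36: 244, 37: 242, 38: 241, 39: 243, 40: 245, 41: 250, 42: 181, 43: 159, 44: 201, 45: 201, 46: 201}
[254. 257.] [254. 141.] {-46: 127, -45: 128, -44: 129, -43: 128, -42: 127, -41: 128, -40: 127, -39: 131, -38: 128, -37: 129, -36: 128, -35: 130, -34: 130, -33: 131, -32: 129, -31: 127, -30: 128, -29: 126, -28: 1
[... 1478 characters left out ...]
8: 242, 39: 242, 40: 243, 41: 249, 42: 207, 43: 143, 44: 204, 45: 200, 46: 202}
[219. 187.] [289. 187.] {-26: 200, -25: 198, -24: 199, -23: 198, -22: 199, -21: 197, -20: 197, -19: 177, -18: 236, -17: 240, -16: 238, -15: 238, -14: 241, -13: 241, -12: 236, -11: 235, -10: 236, -9: 237, -8: 236, -7: 237, -6: 238, -5: 247, -4: 146, -3: 83, -2: 79, -1: 81, 0: 81, 1: 78, 2: 94, 3: 149, 4: 166, 5: 160, 6: 160, 7: 161, 8: 166, 9: 163, 10: 160, 11: 163, 12: 164, 13: 163, 14: 163, 15: 163, 16: 153, 17: 123, 18: 136, 19: 133, 20: 136, 21: 133, 22: 134, 23: 133, 24: 135, 25: 133, 26: 134}[ WARN:0@0.334] global loadsave.cpp:1063 imwrite_ Unsupported depth image for selected encoder is fallbacked to CV_8U.
```

The thin spacer slid 9 mm along its length when the fingers opened, but it is still flat and square. The camera fix is good, so I grip it there.

```bash
python3 -m inch '[0.7,0.0045,0.008,-0.03,0, 0.7,0,0,-0.03,0, 0.7,0,0,-0.01,0, 0.7,0,0,0,0, 0.7,0,0,0,0]' && python3 -m inch '[0.2,0,0,0,0, 0.2,0,0,0,0, 0.2,0,0,0,0, 0.2,0,0,0,0, 0.2,0,0,0,0]'
python3 - <<'E'
from h import *
st()
E
```

```text
clock: 20.6
tcp_pos: [0.4958, 0.1659, 0.0022]
ee_rot: [0.885, 0.466, 0.001, 0.0]
ft_force: [1.1, 0.2, 0.6]
opening: 0.699
grasp_force: 0.0
clock: 21.22
tcp_pos: [0.4959, 0.1656, 0.0024]
ee_rot: [0.885, 0.466, 0.001, 0.0]
ft_force: [0.1, -0.7, 7.4]
opening: 0.399
grasp_force: 59.5
t 21.23 tcp [495.9 165.6   2.4] fingerline deg from world y 55.56 q7 -1.57 F [ 0.1 -0.7  7.4] op 0.399 grip 59.5
```

```bash
python3 -m inch '[0.2,0,0,0.055,0, 0.2,0,0,0.055,0, 0.2,0.01,0.048,0,6.6, 0.2,0.01,0.048,0,6.6, 0.2,0.01,0.048,0,6.6]' && python3 -m inch '[0.2,0.01,0.048,0,6.6, 0.2,0.01,0.048,0,6.6, 0.2,0,0,0,0, 0.2,0,0,0,0, 0.2,0,0,0,0]'
cat > inhand.py <<'E'
from h import *
import pickle,sys
st();s=robot.sense();T=s["tcp_pos"];g=get("wrist");pickle.dump(g,open("w8.pkl","wb"));gr=g["pixels"].mean(2).astype(np.float32)
th=np.radians(-1.5);yv=np.array([-np.sin(th),np.cos(th),0]);xv=np.array([np.cos(th),np.sin(th),0])
C=np.array([T[0],T[1],T[2]-.0024+.010])
def line(n,o,d,s):
    p=proj(g,o+s[:,None]*d).astype(np.float32);v=cv2.remap(gr,p[:,0].copy(),p[:,1].copy(),cv2.INTER_LINEAR).ravel()
    e=np.abs(np.diff(v));print(n,[(round(1000*(s[i]+s[i+1])/2,1),int(v[i]),int(v[i+1])) for i in np.nonzero(e>22)[0]])
r=np.arange(-.045,.0451,.0008)
for ox in(-.012,0,.011): line("along ox %g"%ox,C+ox*xv,yv,r)
for oy in(-.012,.013,.028): line("across oy %g"%oy,C+oy*yv,xv,np.arange(-.022,.0221,.0008))
E
python3 inhand.py
```

```text
clock: 21.85
tcp_pos: [0.526, 0.3105, 0.112]
ee_rot: [0.791, 0.612, 0.001, 0.0]
ft_force: [0.0, 0.2, -1.1]
opening: 0.399
grasp_force: 60.6
clock: 22.48
tcp_pos: [0.5458, 0.404, 0.1113]
ee_rot: [0.717, 0.698, -0.0, 0.001]
ft_force: [-0.3, -0.3, -0.8]
opening: 0.393
grasp_force: 60.6
t 22.48 tcp [545.8 404.  111.3] fingerline deg from world y 88.46 q7 -1.19 F [-0.3 -0.3 -0.8] op 0.393 grip 60.6
along ox -0.012 [(np.float64(-43.0), 25, 85), (np.float64(-42.2), 85, 118), (np.float64(-32.6), 116, 140), (np.float64(16.2), 153, 207), (np.float64(17.0), 207, 233), (np.float64(32.2), 238, 211), (np.float64(33.0), 211, 123), (np.float64(34.6), 125, 199)]
along ox 0 [(np.float64(-44.6), 75, 117), (np.float64(-22.2), 121, 152), (np.float64(-4.6), 147, 75), (np.float64(4.2), 74, 156), (np.float64(21.0), 159, 238), (np.float64(22.6), 227, 152), (np.float64(23.4), 152, 130), (np.float64(25.8), 124, 161), (np.float64(30.6), 154, 245), (np.float64(35.4), 239, 144), (np.float64(36.2), 144, 221), (np.float64(37.8), 217, 159), (np.float64(38.6), 159, 131), (np.float64(44.2), 109, 137)]
along ox 0.011 [(np.float64(-43.0), 30, 87), (np.float64(-42.2), 87, 120), (np.float64(-32.6), 116, 141), (np.float64(19.4), 161, 235), (np.float64(32.2), 240, 213), (np.float64(33.0), 213, 128), (np.float64(34.6), 123, 146), (np.float64(37.8), 143, 236), (np.float64(44.2), 238, 171)]
across oy -0.012 [(np.float64(-17.6), 59, 159), (np.float64(16.8), 140, 34)]
across oy 0.013 [(np.float64(-18.4), 133, 202), (np.float64(-17.6), 202, 150)]
across oy 0.028 [(np.float64(-18.4), 178, 217), (np.float64(-6.4), 240, 195), (np.float64(-5.6), 195, 131), (np.float64(-4.8), 131, 155), (np.float64(4.8), 142, 234), (np.float64(16.8), 239, 163), (np.float64(17.6), 163, 204)]
```

```bash
python3 -m inch '[0.2,0.0005,0.001,-0.01,0, 0.2,0,0,-0.01,0, 0.2,0,0,-0.005,0, 0.2,0,0,-0.004,0, 0.2,0,0,-0.004,0]' && python3 -m inch '[0.2,0,0,-0.002,0, 0.2,0,0,0,0, 0.2,0,0,0,0, 0.2,0,0,0,0, 0.2,0,0,0,0]'
```

```text
clock: 23.15
tcp_pos: [0.5457, 0.4067, 0.0781]
ee_rot: [0.716, 0.698, 0.0, -0.0]
ft_force: [-0.1, -0.1, -0.7]
opening: 0.397
grasp_force: 60.6
clock: 23.78
tcp_pos: [0.5458, 0.4066, 0.0764]
ee_rot: [0.716, 0.698, 0.0, 0.0]
ft_force: [-0.6, 0.5, -0.0]
opening: 0.397
grasp_force: 60.6
```

```bash
python3 -m inch '[0.2,0,-0.0015,0,0, 0.2,0,0,-0.006,0, 0.2,0,0,-0.006,0, 0.2,0,0,-0.005,0, 0.2,0,0,0,0]' && python3 -m inch '[0.2,0,0,-0.001,0, 0.2,0,0,0,0, 0.2,0,0,0,0, 0.2,0,0,0,0, 0.2,0,0,0,0]'
```

```text
clock: 24.4
tcp_pos: [0.5456, 0.405, 0.0589]
ee_rot: [0.716, 0.698, -0.0, -0.0]
ft_force: [0.1, -0.1, -0.4]
opening: 0.397
grasp_force: 60.6
clock: 25.02
tcp_pos: [0.5457, 0.4052, 0.0585]
ee_rot: [0.716, 0.698, 0.0, -0.0]
ft_force: [0.2, -0.4, 3.3]
opening: 0.393
grasp_force: 61.0
```

```bash
python3 -m inch '[0.7,0,0,0,0, 0.7,0,0,0,0, 0.7,0,0,0,0, 0.7,0,0,0.02,0, 0.7,0,0,0.015,0]' && python3 -m inch '[0,0,0,0,0, 0,0,0,0,0, 0,0,0,0,0, 0,0,0,0,0, 0,0,0,0,0]'
python3 - <<'E'
from h import *
import pickle
st();g=get("wrist");pickle.dump(g,open("w9.pkl","wb"));gr=g["pixels"].mean(2).astype(np.float32)
th=np.radians(-1.5);yv=np.array([-np.sin(th),np.cos(th),0]);xv=np.array([np.cos(th),np.sin(th),0]);C=np.array([.5463,.405,.066])
def line(n,o,d,s):
    p=proj(g,o+s[:,None]*d).astype(np.float32);v=cv2.remap(gr,p[:,0].copy(),p[:,1].copy(),cv2.INTER_LINEAR).ravel()
    e=np.abs(np.diff(v));print(n,[(round(float(1000*(s[i]+s[i+1])/2),1),int(v[i]),int(v[i+1])) for i in np.nonzero(e>22)[0]])
for ox in(-.012,.011): line("along ox %g"%ox,C+ox*xv,yv,np.arange(.01,.0451,.0008))
line("across",C+.028*yv,xv,np.arange(-.022,.0221,.0008))
E
```

```text
clock: 25.65
tcp_pos: [0.546, 0.4057, 0.0953]
ee_rot: [0.716, 0.698, 0.001, -0.0]
ft_force: [0.6, 0.3, 0.7]
opening: 0.702
grasp_force: 0.0
clock: 26.28
tcp_pos: [0.5456, 0.4051, 0.0929]
ee_rot: [0.716, 0.698, -0.0, -0.0]
ft_force: [-0.5, 0.0, 0.2]
opening: 0.003
grasp_force: 0.0
t 26.27 tcp [545.6 405.1  92.9] fingerline deg from world y 88.58 q7 -1.2 F [-0.5  0.   0.2] op 0.003 grip 0.0
along ox -0.012 [(12.0, 157, 241), (32.8, 228, 141), (34.4, 125, 199), (35.2, 199, 156), (36.0, 156, 119), (37.6, 125, 185), (39.2, 197, 94), (40.0, 94, 144)]
along ox 0.011 [(14.4, 153, 237), (22.4, 238, 201), (23.2, 201, 237), (32.8, 239, 147), (34.4, 127, 152), (37.6, 137, 206), (39.2, 190, 94), (40.0, 94, 141)]
across [(-19.2, 105, 193), (-18.4, 193, 243), (-7.2, 241, 206), (-6.4, 206, 179), (-5.6, 179, 155), (-4.8, 155, 114), (3.2, 98, 138), (4.0, 138, 236), (16.0, 241, 188), (16.8, 188, 117), (17.6, 117, 93)]
```

Thin spacer sits flat and centred within 1 mm, so now I press it.

```bash
python3 -m inch '[0,0.0005,0,-0.012,0, 0,0,0,-0.01,0, 0,0,0,-0.004,0, 0,0,0,-0.004,0, 0,0,0,-0.003,0]' && python3 -m inch '[0,0,0,-0.002,0, 0,0,0,0,0, 0,0,0,0,0, 0,0,0,0,0, 0,0,0,0,0]'
```

```text
clock: 26.95
tcp_pos: [0.546, 0.4048, 0.0607]
ee_rot: [0.716, 0.698, -0.0, 0.0]
ft_force: [-3.2, -3.9, 8.6]
opening: -0.006
grasp_force: 4.3
clock: 27.58
tcp_pos: [0.546, 0.4048, 0.0594]
ee_rot: [0.716, 0.698, -0.0, 0.0]
ft_force: [-4.1, -4.6, 9.0]
opening: 0.0
grasp_force: 4.7
```

```bash
python3 -m inch '[0,0,0,0.01,0, 0,0,0,0.03,0, 0,0,0,0.05,0, 0,0,0,0.04,0, 0,0,0,0,0]' && python3 -m inch '[0,-0.03,-0.02,0.02,0, 0,-0.03,-0.02,0,0, 0,0,0,0,0, 0,0,0,0,0, 0,0,0,0,0]'
python3 - <<'E'
from h import *
import pickle
st();g=get("wrist");pickle.dump(g,open("w10.pkl","wb"));gr=g["pixels"].mean(2).astype(np.float32)
th=np.radians(-1.5);yv=np.array([-np.sin(th),np.cos(th),0]);xv=np.array([np.cos(th),np.sin(th),0]);C=np.array([.5463,.405,.066])
def line(n,o,d,s):
    p=proj(g,o+s[:,None]*d).astype(np.float32);v=cv2.remap(gr,p[:,0].copy(),p[:,1].copy(),cv2.INTER_LINEAR).ravel()
    e=np.abs(np.diff(v));print(n,p[0].round(),p[-1].round(),[(round(float(1000*(s[i]+s[i+1])/2),1),int(v[i]),int(v[i+1])) for i in np.nonzero(e>22)[0]])
for ox in(-.012,.011): line("along ox %g"%ox,C+ox*xv,yv,np.arange(-.045,.0451,.0008))
for oy in(-.018,.018): line("across",C+oy*yv,xv,np.arange(-.022,.0221,.0008))
E
```

```text
clock: 28.2
tcp_pos: [0.5473, 0.407, 0.1924]
ee_rot: [0.716, 0.698, 0.003, 0.0]
ft_force: [-0.7, 0.4, -0.4]
opening: 0.002
grasp_force: 0.0
clock: 28.82
tcp_pos: [0.4869, 0.3654, 0.2077]
ee_rot: [0.716, 0.698, -0.0, -0.0]
ft_force: [0.9, -1.3, -0.8]
opening: -0.002
grasp_force: 0.0
t 28.82 tcp [486.9 365.4 207.7] fingerline deg from world y 88.54 q7 -1.16 F [ 0.9 -1.3 -0.8] op -0.002 grip 0.0
along ox -0.012 [298. 182.] [302.  92.] [(-42.2, 229, 205), (-41.4, 205, 151), (-40.6, 151, 112), (-32.6, 132, 202), (-31.8, 202, 239), (33.8, 238, 207), (34.6, 207, 171)]
along ox 0.011 [320. 182.] [326.  92.] [(-42.2, 237, 143), (-41.4, 143, 112), (-40.6, 112, 141), (-39.8, 141, 213), (-34.2, 230, 190), (-33.4, 190, 108), (-32.6, 108, 160), (-31.8, 160, 221), (-31.0, 221, 254), (33.0, 251, 219), (33.8, 219, 119), (41.8, 134, 189), (42.6, 189, 224)]
across [289. 156.] [333. 156.] [(-19.2, 125, 166), (-18.4, 166, 220), (-17.6, 220, 254)]
across [291. 120.] [335. 120.] [(-19.2, 115, 192), (-18.4, 192, 238)]
```

```bash
python3 -c "
from plant import robot
print(robot.close_job())"
```

```text
the job is handed in; nothing more can be done
None
```

Both spacers are stacked over the pintles and centred to within about 1 mm; each was released and pressed about 6–8 mm, the arm is clear of them, and the job was handed in at about 29 s with no verdict returned.

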